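Take the sprung bayonet cap off the filter housing

TASK

Open the filter housing for a cartridge change: push its red cap straight down against the spring until you feel it bottom, and keep it down while you turn it to the left (counter-clockwise from above) by a sixth of a turn, until its lugs line up with the open slots; then let it rise and lift it off, never forcing it. Set it down gently near the middle of the steel tray, standing upright on its plug with the grip up, let go of it, and leave the beaker, the serum bottle and the timer where they are.

Things in the scene. Friction and masses are not known exactly. Their poses are not given: they have to be found in the camera images.
- filter_housing: Grey upright filter housing with a blue band on a 110 x 110 x 8 mm foot plate bolted to the bench; it cannot move. Origin: centre of the plate's underside, on the cap's axis, z up; two hose stubs point along its +x and -x. The locked cap's origin is 78 mm above this origin.
- collar_rim (a point): Centre of the rim of the steel collar on the housing, 94 mm above its origin. Collar 56 mm outside, 43 mm bore, with two opposite J-shaped slots: open entry slots (white bead below each) at the housing's +x and -x, closed ends, where the locked lugs sit, 60 degrees clockwise of them seen from above; brass catches between. More than 40 N between cap and housing breaks it.
- cap: Red cap with a wing grip on a black plug, 84 mm tall, about 0.12 kg. Origin: centre of the plug's flat underside, z up through the grip. Plug 39 mm across; flange 55 mm across, 41 to 46 mm above the origin; wing grip 44 mm long (cap's x), 14 mm thick (cap's y), 46 to 84 mm above the origin. Locked at the start, held up by a spring: about 7 N at rest and 0.25 N more per mm pushed down.
- cap_lugs (a point): Middle of the two steel lugs (along the cap's x, 6 x 6 mm, 55 mm over the ends), on its axis 7 mm above its origin. The cap must go 4.5 to 20 mm down to clear the catch, differently every time, and bottoms hard 1.5 mm lower (at most 13 N before, then rising fast). Turned left 60 degrees (1.05 rad; 6 degrees of play, then a hard stop) it may rise, and is out 22 mm above its locked height.
- cap_grip (a point): Point on the cap's axis, inside the wing grip, 71 mm above the cap's origin and 13 mm below the top of the grip: where to pinch it across its 14 mm thickness.
- tray: Square steel tray with low walls, 130 x 130 x 16 mm outside, walls 3 mm, fixed to the bench. Origin: centre of its underside, z up, x and y along the sides.
- tray_in (a point): Centre of the tray's inner floor, where the cap's underside is to stand.
- beaker: Glass beaker, 70 mm wide, 86 mm tall, loose bystander. Origin: centre of its underside.
- serum_bottle: Small clear screw-cap bottle with a white cap, 52 mm wide, 108 mm tall, loose bystander. Origin: centre of its underside.
- timer: White bench timer with three buttons, 62 x 62 x 16 mm, lying flat, loose bystander. Origin: centre of its underside.
Mind the look-alikes: they are no part of the job. What is meant by the cap is not blue, and is the smaller of those in its own colour.

How it is judged:
By the outcome, as a careful person would: the job done as asked, in the order asked, and still so for the second after the job is handed in, with the robot touching nothing.
It also fails if it takes over 61 s, if anything falls off the work surface, if the arm or the gripper's body presses on something with over 40 N, if the wrist force passes 120 N, or if a joint passes its speed limit or range.

ROBOT

A 6-joint arm with a two-finger parallel gripper is mounted at the origin on a cart in front of the work surface, level with it; the furniture and walls round the work are solid. World frame = base frame: x ahead of the robot, y to its left, z up, the work surface at z = 0. Lengths are in m, angles in rad, forces in N, time in s.
With the tool pointing down it reaches from about 0.35 to 0.775 m from the base axis. Payload 5.5 kg.
Tool frame: the origin (TCP) lies at the very end of the fingers, on their centre line; the grasp point (between the pads) lies env.hold_point_z behind it (env.hold_point_z is the distance from the TCP to the grasp point, in m); z points along the fingers, y is the line along which they close (so a half turn about z gives the same grasp; the last joint's range is limited). The gripper opens to 85 mm and grips with 20 to 120 N. Pads are 22 mm wide; open, the fingers measure 114 mm over their backs; the gripper's body (76 mm by 85 mm) begins 54 mm behind the grasp point. The pads swing forward as they close: fully open they stand 13 mm farther back than shut.
Start: joints at [1.176, 0.313, 0.046, 1.304, 0, 1.431], TCP at [0.145, 0.556, 0.231] pointing down, gripper open.
Joint ranges: [-2.76, 2.76], [-0.86, 1.69], [-1.03, 1.26], [-2.2, 2.34], [-1.47, 1.5], [-3.14, 3.14]. Speed limits (rad/s): [2.57, 2.57, 3.14, 3.14, 3.14, 3.14].

INTERFACE

Orientations are given as a unit quaternion [w, x, y, z].
In Python, from workcell import env gives the robot as it stands.
- The arm moves only by the tool carry_out, never from a script. Its argument "steps" is a list of rows, each a list of 3 entries, a list of its own where there are three numbers: the turn, a rotation vector about the tool's x, y, z in degrees, then the shift along the tool's x, y, z in cm, then the closure in counts, from 0 (fully open) to 255 (shut). A call has exactly 8 rows; each row is the pose to reach, as a shift and turn from the pose commanded when the call began, along the tool's axes at that moment; what a row does not reach only later rows make up. A row lasts 1/8 s, in which the tool goes at most 62.5 mm and 10.7 degrees, less where a joint would pass 70% of its speed; a pose out of reach is approached as far as the arm can. A call with a gripper value outside its range is refused whole. The fingers move at their own pace and stop on an object; "force" is the grip in N (left out, the last holds). Time passes only in rows, so rows that repeat a pose let the fingers close, or fill a call up. It gives the time, the measured TCP pose, the force, the opening and the grip force at its end, in the units of the state.
- env.get_state(): the state, without advancing time (a new reading comes with each control period).
- env.read_camera(name): name is "side" or "top"; returns (picture, depth): 384x512x3 uint8, red, green, blue; 384x512 float32, m along the optical axis (not along the pixel's ray), 0 where there is no reading.
- env.get_calibration(name): a dict with "fx", "fy", "cx", "cy" (pixels), "origin" and "orientation" of the camera in the world. Camera axes: x right, y up, looking along -z (the intrinsics and any distortion apply to the point x, -y, -z); pixel columns grow to the right and rows downward; lengths in m; the calibration is good to about 2 mm. A picture is of the moment at which its call begins. get_calibration takes no time and is no camera call.
- env.hand_in(): hands the job in; it is judged then, once.
The state is a dict: "clock": time; "joint_pos": joint angles; "qvel": joint speeds; "tau": joint torques, N m; "tcp_pos": TCP position; "orientation": TCP orientation; "wrist_force": force on the tool from outside, world axes, zero at the start; "ft_torque": the same for the moment, N m; "finger_gap": finger opening in m; "grip_force": force on a finger pad.
Only numpy, scipy, OpenCV 4.12 (cv2) and the standard library are available. Lean on these libraries where they do the work, as an engineer would, in place of code of your own. Each camera call takes 0.05 s, during which the arm holds its last target. There are 200 camera calls.

## Working session

There is one attempt and no reset: what is moved stays moved. The work goes in short steps, Python scripts to look and compute and a tool call to move; the robot and the scene stay as the last step left them, time stands still between calls to the robot, and variables do not carry over. Pictures are saved under pics/ and viewed, at most 10 in all, crops included, and the job is handed in when it is done.

Besides the shell and the picture viewer there is one more tool, called after ">>>" as name(argument=value, ...) on one line, values as JSON. carry_out: Moves the arm, as the interface text tells. Its arguments: {"type":"object","properties":{"steps":{"type":"array","items":{"type":"array"}},"force":{"type":"number"}},"required":["steps"]}

```bash
mkdir -p pics; cat > h.py <<'E'
import numpy as np,cv2
from workcell import env
from scipy.spatial.transform import Rotation as R
def rot(q): return R.from_quat([q[1],q[2],q[3],q[0]]).as_matrix()
def cast(cal,u,v,z=None,depth=None):
    d=np.array([(u-cal['cx'])/cal['fx'],-(v-cal['cy'])/cal['fy'],-1.])
    o=np.array(cal['origin']);w=rot(cal['orientation'])@d
    t=depth if depth is not None else (z-o[2])/w[2]
    return o+t*w
E
python3 - <<'E'
from h import *
for n in('top','side'):
    p,d=env.read_camera(n);cv2.imwrite(f'pics/{n}0.png',p[:,:,::-1]);np.save(f'{n}0.npy',d);print(n,env.get_calibration(n))
print(env.hold_point_z,env.get_state())
E
```

```text
top {'fx': 418.5970544633374, 'fy': 418.5970544633374, 'cx': 252.70784249377945, 'cy': 199.82249456129503, 'origin': array([ 0.39386927, -0.04380453,  0.97521183]), 'orientation': array([ 0.72277593,  0.08366508, -0.08086397, -0.68121665])}
side {'fx': 482.9500832069818, 'fy': 482.9500832069818, 'cx': 256.52621391332383, 'cy': 193.87211912733687, 'origin': array([ 0.16457851, -0.76180972,  0.75146925]), 'orientation': array([ 0.8621841 ,  0.43238262, -0.11885608, -0.23570551])}
0.0187 {'clock': 0.1, 'joint_pos': array([ 1.17637904e+00,  3.13965085e-01,  4.50822405e-02,  1.30365283e+00,
       -2.91833184e-05,  1.43120272e+00]), 'qvel': array([ 0.00048336, -0.00164197,  0.00259375, -0.00022021,  0.00151672,
       -0.00018021]), 'tau': array([ 3.51764444e-03, -4.81724989e+01,  2.99245459e+01,  1.27591172e-02,
       -5.27369048e-05,  1.26639350e-05]), 'tcp_pos': array([0.14476931, 0.55597653, 0.23047122]), 'orientation': array([-2.15383656e-04,  1.27067329e-01,  9.91893713e-01, -8.42706684e-04]), 'wrist_force': array([0.23857812, 0.7584832 , 0.44198358]), 'ft_torque': array([ 0.02597636,  0.02743414, -0.01804421]), 'grip_force': 0.0, 'finger_gap': 0.0856487930787191}
```

View pics/top0.png

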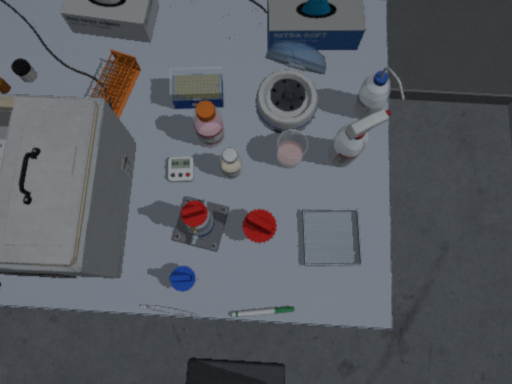

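View pics/side0.png

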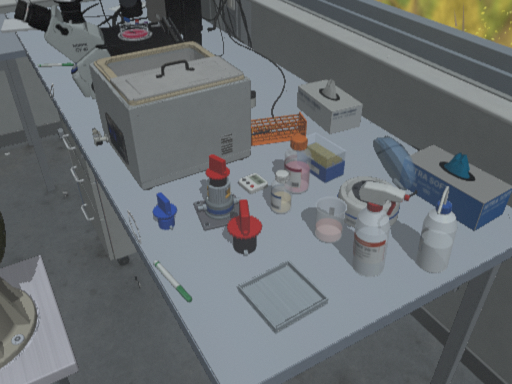

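Top: the red cap on the housing is at (195,214), the loose larger red cap at (260,226) and the blue cap at (182,278). The one meant is on the housing, the smaller red one. The tray is at (330,238), the beaker at (290,150), the serum bottle at (231,162) and the timer at (181,169). Side: the same cap is at (217,168). I'll check it in a close crop and measure.

```bash
python3 - <<'E'
from h import *
t=cv2.imread('pics/top0.png');s=cv2.imread('pics/side0.png')
a=cv2.resize(t[185:265,160:240],(400,400),interpolation=cv2.INTER_CUBIC);b=cv2.resize(s[145:235,175:265],(400,400),interpolation=cv2.INTER_CUBIC)
cv2.imwrite('pics/crop0.png',np.hstack([a,b]))
for n,im,box in(('top',t,(170,195,225,250)),('side',s,(195,145,235,215))):
    c=env.get_calibration(n);d=np.load(n+'0.npy')
    b,g,r=[im[:,:,i].astype(int) for i in range(3)]
    m=(r>90)&(r>2.2*g)&(r>2.2*b)
    vs,us=np.nonzero(m);k=(us>box[0])&(us<box[2])&(vs>box[1])&(vs<box[3]);us,vs=us[k],vs[k]
    P=np.array([cast(c,u,v,depth=d[v,u]) for u,v in zip(us,vs)])
    print(n,len(P),'z pct',np.percentile(P[:,2],[2,25,50,75,98]).round(4))
    g=P[P[:,2]>0.152];print('top pts',len(g),g.mean(0).round(4),g.min(0).round(4),g.max(0).round(4))
    if len(g)>5:
        rr=cv2.minAreaRect((g[:,:2]*1000).astype(np.float32));print(rr)
# tray
c=env.get_calibration('top')
for name,u,v,z in(('plateC',201,223,.008),('tray',330,238,.016),('beaker',290,150,.04),('serum',231,162,.1),('timer',181,169,.016),('bigred',260,226,.08),('blue',182,278,.08)):
    print(name,cast(c,u,v,z).round(3))
E
```

```text
top 460 z pct [0.1205 0.1235 0.1254 0.1606 0.164 ]
top pts 163 [0.5573 0.0831 0.1762] [ 0.3939 -0.0438  0.154 ] [0.5727 0.1061 0.9752]
((488.9786376953125, 17.43592071533203), (222.16539001464844, 42.74653625488281), 43.66839599609375)
side 225 z pct [0.1211 0.1235 0.1248 0.1578 0.1637]
top pts 69 [0.5481 0.0556 0.1772] [ 0.1646 -0.7618  0.1521] [0.571  0.1023 0.7515]
((372.38232421875, -336.4993896484375), (946.14501953125, 33.091583251953125), 65.96327209472656)
plateC [0.56  0.085 0.008]
tray [ 0.542 -0.216  0.016]
beaker [ 0.742 -0.114  0.04 ]
serum [0.684 0.018 0.1  ]
timer [0.687 0.143 0.016]
bigred [ 0.549 -0.053  0.08 ]
blue [0.429 0.105 0.08 ]
```

View pics/crop0.png

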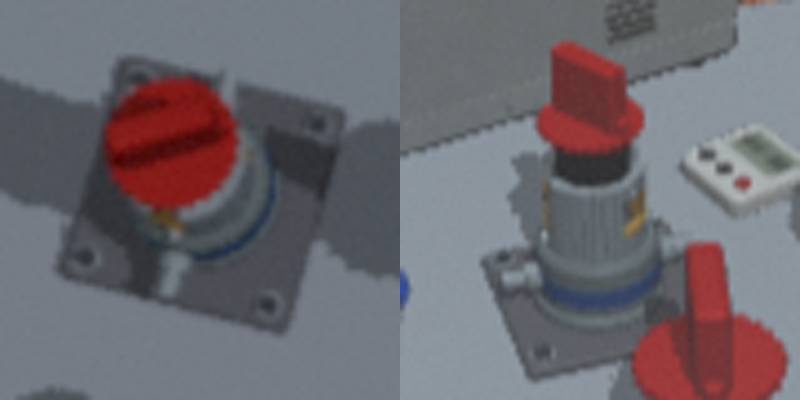

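The crop confirms the choice: the smaller red cap sits on the grey housing. Hose stubs are at crop (172,270) and (228,85), and the wing runs from crop (110,155) to (225,120). Next come the exact centre and yaw.

```bash
python3 - <<'E'
from h import *
c=env.get_calibration('top')
C=np.array([cast(c,160+x/5,185+y/5,.008) for x,y in((120,55),(345,112),(283,335),(60,275))])
print('plate',C.mean(0).round(4),[round(np.linalg.norm(C[i]-C[i-1]),4) for i in range(4)])
for i in range(4):
    e=C[i]-C[i-1];print('edge yaw',np.degrees(np.arctan2(e[1],e[0])).round(1))
a=cast(c,160+172/5,185+265/5,.03);b=cast(c,160+228/5,185+85/5,.03);e=b-a;print('stub',a,b,np.degrees(np.arctan2(e[1],e[0])))
for n,box in(('top',(170,195,225,250)),('side',(200,145,235,188))):
    c=env.get_calibration(n);im=cv2.imread(f'pics/{n}0.png').astype(int);d=np.load(n+'0.npy')
    b,g,r=im[...,0],im[...,1],im[...,2]
    vs,us=np.nonzero((r>90)&(r>2.2*g)&(r>2.2*b)&(d>.3));k=(us>box[0])&(us<box[2])&(vs>box[1])&(vs<box[3])
    P=np.array([cast(c,u,v,depth=d[v,u]) for u,v in zip(us[k],vs[k])])
    g=P[(P[:,2]>.15)&(P[:,2]<.17)];f=P[(P[:,2]<.128)&(P[:,2]>.118)]
    rr=cv2.minAreaRect((g[:,:2]*1000).astype(np.float32));w=g[:,:2]-g[:,:2].mean(0);V=np.linalg.svd(w)[2][0]
    print(n,'grip',len(g),g[:,:2].mean(0),np.median(g[:,2]),rr,'yaw',np.degrees(np.arctan2(V[1],V[0])))
    print('flange',cv2.minEnclosingCircle((f[:,:2]*1000).astype(np.float32)))
# tray: bright/edges via depth
c=env.get_calibration('top');im=cv2.imread('pics/top0.png');d=np.load('top0.npy')
cv2.imwrite('pics/tray.png',cv2.resize(im[190:285,285:375],(720,760//1)[:2] if 0 else (540,570),interpolation=cv2.INTER_CUBIC))
E
```

```text
plate [0.5591 0.0858 0.008 ] [np.float64(0.1079), np.float64(0.1109), np.float64(0.1087), np.float64(0.1077)]
edge yaw -9.4
edge yaw -101.1
edge yaw 168.9
edge yaw 78.4
stub [0.52134693 0.09358756 0.03      ] [0.6065023  0.07532186 0.03      ] -12.106413349964656
top grip 161 [0.56036172 0.08538181] 0.16145748757960143 ((560.98828125, 86.00098419189453), (14.954896926879883, 43.43848419189453), 22.511207580566406) yaw -68.86009422169967
flange ((560.6976318359375, 86.5445556640625), 27.644786834716797)
side grip 68 [0.55961302 0.0797573 ] 0.16056853464771503 ((560.4974975585938, 83.33965301513672), (12.819786071777344, 43.20343780517578), 24.168975830078125) yaw -68.43912542617215
flange ((559.1361694335938, 83.43575286865234), 27.67963981628418)
```

View pics/tray.png

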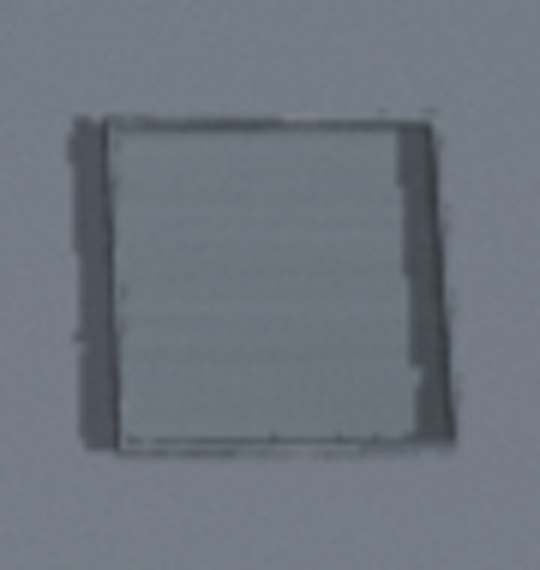

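The tray's outer corners show in the crop at (105,120), (430,122), (455,443) and (118,450). I'll work out the tray centre, how far the box extends and the approach moves.

```bash
cat >> h.py <<'E'
def go(pts,yaws,st=None):
    """world targets + yaw of tool y (deg) -> turn deg, shift cm in tool axes"""
    st=st or env.get_state();M=rot(st['orientation']);p=np.array(st['tcp_pos'])
    for t,y in zip(pts,yaws):
        y=np.radians(y);Y=np.array([np.cos(y),np.sin(y),0]);Z=np.array([0,0,-1.]);T=np.column_stack([np.cross(Y,Z),Y,Z])
        print('turn',np.degrees(R.from_matrix(M.T@T).as_rotvec()).round(2),'shift',(100*M.T@(np.array(t)-p)).round(2))
def say():
    s=env.get_state();M=rot(s['orientation']);print('t',round(s['clock'],2),'tcp',s['tcp_pos'].round(4),'yawY',np.degrees(np.arctan2(M[1,1],M[0,1])).round(1),'z',M[:,2].round(3),'F',s['wrist_force'].round(1),'T',s['ft_torque'].round(2),'gap',round(s['finger_gap'],4),'grip',round(s['grip_force'],1),'j',s['joint_pos'].round(2))
E
python3 - <<'E'
from h import *
c=env.get_calibration('top')
C=np.array([cast(c,285+x/6,190+y/6,.016) for x,y in((105,120),(430,122),(455,443),(118,450))])
print('tray',C.round(3).tolist(),C.mean(0).round(4))
d=np.load('top0.npy')
for u,v in((95,262),(100,225),(125,120),(20,260),(125,270)):print(u,v,cast(c,u,v,depth=d[v,u]).round(3))
go([(.30,.30,.23),(.40,.09,.23),(.56,.085,.23),(.56,.085,.20)],[50,21,21,21])
E
```

```text
tray [[0.604, -0.151, 0.016], [0.611, -0.278, 0.016], [0.487, -0.287, 0.016], [0.477, -0.16, 0.016]] [ 0.5445 -0.2191  0.016 ]
95 262 [0.445 0.255 0.18 ]
100 225 [0.515 0.255 0.182]
125 120 [0.811 0.298 0.001]
20 260 [0.436 0.353 0.258]
125 270 [0.442 0.25  0.001]
turn [-1.00e-01  1.00e-02  2.54e+01] shift [-21.47 -20.86   0.08]
turn [-1.00e-01  4.00e-02  5.44e+01] shift [-36.44 -38.66   0.11]
turn [-1.00e-01  4.00e-02  5.44e+01] shift [-52.05 -35.11   0.1 ]
turn [-1.00e-01  4.00e-02  5.44e+01] shift [-52.05 -35.1    3.1 ]
```

>>> carry_out(steps=[[[0,0,4],[-3.6,-3.5,0],0],[[0,0,8],[-7.2,-7,0],0],[[0,0,13],[-10.8,-10.5,0],0],[[0,0,17],[-14.4,-14,0],0],[[0,0,21],[-18,-17.5,0],0],[[0,0,25],[-21.5,-21,0],0],[[0,0,32],[-25.2,-25.3,0],0],[[0,0,39],[-29,-29.8,0],0]])

```text
clock: 1.1
tcp_pos: [0.3508, 0.1934, 0.2311]
orientation: [-0.0, 0.452, 0.892, 0.0]
wrist_force: [0.6, 0.2, 0.4]
finger_gap: 0.0853
grip_force: 0.0
```

```bash
python3 - <<'E'
from h import *
say()
go([(.40,.09,.23),(.5605,.0855,.23),(.5605,.0855,.19)],[21,21,21])
E
```

```text
t 1.1 tcp [0.3508 0.1934 0.2311] yawY 36.2 z [ 0.  0. -1.] F [0.6 0.2 0.4] T [-0.01 -0.01 -0.01] gap 0.0853 grip 0.0 j [ 0.3  -0.03 -0.35  1.24  0.    1.24]
turn [ 1.000e-02 -0.000e+00  1.521e+01] shift [-11.25  -2.14   0.11]
turn [ 1.000e-02 -0.000e+00  1.521e+01] shift [-21.1   10.54   0.11]
turn [ 1.000e-02 -0.000e+00  1.521e+01] shift [-21.1   10.54   4.11]
```

>>> carry_out(steps=[[[0,0,5],[-5,-1,0],0],[[0,0,10],[-10,-2,0],0],[[0,0,15],[-12.5,0,0],0],[[0,0,15.2],[-15.5,3.5,0],0],[[0,0,15.2],[-18.5,7.2,0],0],[[0,0,15.2],[-21.1,10.5,0.1],0],[[0,0,15.2],[-21.1,10.5,2],0],[[0,0,15.2],[-21.1,10.5,4],0]])

```text
clock: 2.1
tcp_pos: [0.5606, 0.0873, 0.19]
orientation: [-0.0, 0.565, 0.825, -0.0]
wrist_force: [-0.2, 0.5, 0.0]
finger_gap: 0.0856
grip_force: 0.0
```

```bash
python3 - <<'E'
from h import *
say()
go([(.5605,.0855,.131)],[21])
t,d=env.read_camera('top');s,e=env.read_camera('side')
a=cv2.resize(t[165:265,140:240],(400,400),interpolation=cv2.INTER_CUBIC);b=cv2.resize(s[100:200,170:270],(400,400),interpolation=cv2.INTER_CUBIC)
cv2.imwrite('pics/crop1.png',np.hstack([a,b])[:,:,::-1])
E
```

```text
t 2.1 tcp [0.5606 0.0873 0.19  ] yawY 21.2 z [-0.001  0.    -1.   ] F [-0.2  0.5  0. ] T [ 0.03  0.03 -0.02] gap 0.0856 grip 0.0 j [ 0.01  0.31 -0.05  1.2   0.    1.21]
turn [-0.05 -0.02  0.18] shift [-0.17 -0.07  5.9 ]
```

View pics/crop1.png

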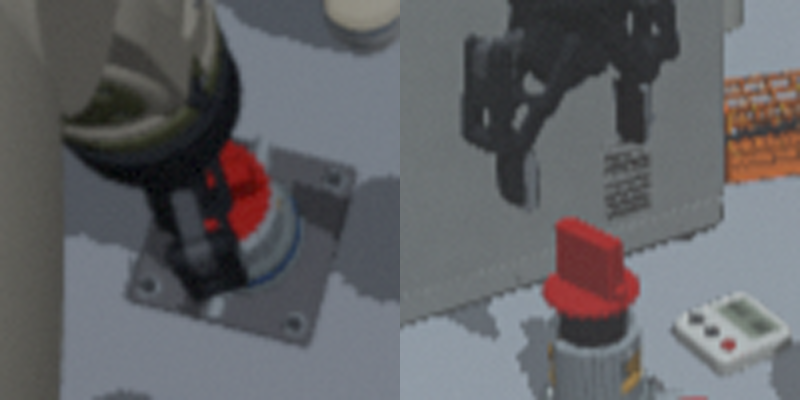

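Top and side: the open fingers straddle the wing, lined up across its thickness. Going down and closing lightly.

>>> carry_out(steps=[[[0,0,0.2],[-0.2,-0.1,2],0],[[0,0,0.2],[-0.2,-0.1,4],0],[[0,0,0.2],[-0.2,-0.1,5.9],0],[[0,0,0.2],[-0.2,-0.1,5.9],0],[[0,0,0.2],[-0.2,-0.1,5.9],120],[[0,0,0.2],[-0.2,-0.1,5.9],230],[[0,0,0.2],[-0.2,-0.1,5.9],255],[[0,0,0.2],[-0.2,-0.1,5.9],255]], force=20)

```text
clock: 3.2
tcp_pos: [0.5606, 0.0854, 0.1329]
orientation: [0.0, 0.566, 0.824, 0.001]
wrist_force: [2.8, 0.2, 2.8]
finger_gap: 0.0136
grip_force: 23.9
```

```bash
python3 - <<'E'
from h import *
say()
E
```

```text
t 3.2 tcp [0.5606 0.0854 0.1329] yawY 21.0 z [ 0.001  0.    -1.   ] F [2.8 0.2 2.8] T [ 0.17 -0.48 -0.06] gap 0.0136 grip 23.9 j [ 0.01  0.34 -0.16  1.07  0.    1.21]
```

>>> carry_out(steps=[[[0,0,0],[0,0,0],255],[[0,0,0],[0,0,0],255],[[0,0,0],[0,0,0.1],255],[[0,0,0],[0,0,0.2],255],[[0,0,0],[0,0,0.3],255],[[0,0,0],[0,0,0.4],255],[[0,0,0],[0,0,0.5],255],[[0,0,0],[0,0,0.5],255]], force=70)

```text
clock: 4.2
tcp_pos: [0.5606, 0.0853, 0.1284]
orientation: [0.001, 0.566, 0.824, 0.001]
wrist_force: [0.1, 0.6, 8.1]
finger_gap: 0.0134
grip_force: 71.0
```

```bash
python3 - <<'E'
from h import *
say()
E
```

```text
t 4.2 tcp [0.5606 0.0853 0.1284] yawY 21.0 z [ 0.002  0.    -1.   ] F [0.1 0.6 8.1] T [ 0.12  0.07 -0.13] gap 0.0134 grip 71.0 j [ 0.01  0.35 -0.16  1.06  0.    1.21]
```

>>> carry_out(steps=[[[0,0,0],[0,0,0.1],255],[[0,0,0],[0,0,0.2],255],[[0,0,0],[0,0,0.3],255],[[0,0,0],[0,0,0.3],255],[[0,0,0],[0,0,0.4],255],[[0,0,0],[0,0,0.4],255],[[0,0,0],[0,0,0.4],255],[[0,0,0],[0,0,0.4],255]])

```text
clock: 5.2
tcp_pos: [0.5607, 0.0853, 0.1245]
orientation: [0.001, 0.566, 0.824, 0.001]
wrist_force: [0.1, 1.0, 7.3]
finger_gap: 0.0129
grip_force: 71.1
```

>>> carry_out(steps=[[[0,0,0],[0,0,0.1],255],[[0,0,0],[0,0,0.2],255],[[0,0,0],[0,0,0.3],255],[[0,0,0],[0,0,0.3],255],[[0,0,0],[0,0,0.4],255],[[0,0,0],[0,0,0.4],255],[[0,0,0],[0,0,0.4],255],[[0,0,0],[0,0,0.4],255]])

```text
clock: 6.2
tcp_pos: [0.5607, 0.0853, 0.1207]
orientation: [0.001, 0.566, 0.824, 0.001]
wrist_force: [-0.6, 1.3, 9.9]
finger_gap: 0.013
grip_force: 71.3
```

>>> carry_out(steps=[[[0,0,0],[0,0,0.1],255],[[0,0,0],[0,0,0.2],255],[[0,0,0],[0,0,0.3],255],[[0,0,0],[0,0,0.3],255],[[0,0,0],[0,0,0.4],255],[[0,0,0],[0,0,0.4],255],[[0,0,0],[0,0,0.4],255],[[0,0,0],[0,0,0.4],255]])

```text
clock: 7.2
tcp_pos: [0.5607, 0.0853, 0.1167]
orientation: [0.001, 0.566, 0.824, 0.001]
wrist_force: [-0.8, 0.7, 9.8]
finger_gap: 0.0132
grip_force: 71.3
```

>>> carry_out(steps=[[[0,0,0],[0,0,0.1],255],[[0,0,0],[0,0,0.1],255],[[0,0,0],[0,0,0.2],255],[[0,0,0],[0,0,0.2],255],[[0,0,0],[0,0,0.3],255],[[0,0,0],[0,0,0.3],255],[[0,0,0],[0,0,0.3],255],[[0,0,0],[0,0,0.3],255]])

```text
clock: 8.2
tcp_pos: [0.5607, 0.0853, 0.1138]
orientation: [0.001, 0.566, 0.824, 0.001]
wrist_force: [-1.3, 0.7, 10.3]
finger_gap: 0.0131
grip_force: 71.4
```

>>> carry_out(steps=[[[0,0,0],[0,0,0.1],255],[[0,0,0],[0,0,0.1],255],[[0,0,0],[0,0,0.2],255],[[0,0,0],[0,0,0.2],255],[[0,0,0],[0,0,0.3],255],[[0,0,0],[0,0,0.3],255],[[0,0,0],[0,0,0.3],255],[[0,0,0],[0,0,0.3],255]])

```text
clock: 9.2
tcp_pos: [0.5609, 0.0853, 0.1132]
orientation: [0.002, 0.566, 0.824, 0.001]
wrist_force: [-4.8, 0.8, 24.4]
finger_gap: 0.0127
grip_force: 73.6
```

It bottoms at TCP z of about 0.113 with 24 N. I'll ease off slightly and start turning left.

>>> carry_out(steps=[[[0,0,0],[0,0,-0.1],255],[[0,0,0],[0,0,-0.15],255],[[0,0,-4],[0,0,-0.15],255],[[0,0,-8],[0,0,-0.15],255],[[0,0,-12],[0,0,-0.15],255],[[0,0,-16],[0,0,-0.15],255],[[0,0,-20],[0,0,-0.15],255],[[0,0,-20],[0,0,-0.15],255]])

```text
clock: 10.2
tcp_pos: [0.5615, 0.0855, 0.1134]
orientation: [0.002, 0.414, 0.91, 0.001]
wrist_force: [-2.1, 1.0, 15.0]
finger_gap: 0.013
grip_force: 72.0
```

```bash
python3 - <<'E'
from h import *
say()
E
```

```text
t 10.2 tcp [0.5615 0.0855 0.1134] yawY 41.1 z [ 0.004  0.    -1.   ] F [-2.1  1.  15. ] T [0.12 0.45 0.07] gap 0.013 grip 72.0 j [ 0.01  0.36 -0.19  1.02  0.    0.86]
```

>>> carry_out(steps=[[[0,0,-5],[0,0,0],255],[[0,0,-10],[0,0,0],255],[[0,0,-15],[0,0,0],255],[[0,0,-20],[0,0,0],255],[[0,0,-25],[0,0,0],255],[[0,0,-30],[0,0,0],255],[[0,0,-35],[0,0,0],255],[[0,0,-35],[0,0,0],255]])

```text
clock: 11.2
tcp_pos: [0.5617, 0.0855, 0.1134]
orientation: [0.002, 0.121, 0.993, 0.0]
wrist_force: [-1.4, 1.6, 15.2]
finger_gap: 0.0128
grip_force: 71.9
```

```bash
python3 - <<'E'
from h import *
say()
E
```

```text
t 11.2 tcp [0.5617 0.0855 0.1134] yawY 76.1 z [ 0.005  0.    -1.   ] F [-1.4  1.6 15.2] T [0.12 0.33 0.08] gap 0.0128 grip 71.9 j [ 0.01  0.36 -0.19  1.02  0.    0.25]
```

>>> carry_out(steps=[[[0,0,-1],[0,0,0],255],[[0,0,-2],[0,0,0],255],[[0,0,-3],[0,0,0],255],[[0,0,-4],[0,0,0],255],[[0,0,-5],[0,0,0],255],[[0,0,-5.5],[0,0,0],255],[[0,0,-6],[0,0,0],255],[[0,0,-6],[0,0,0],255]])

```text
clock: 12.2
tcp_pos: [0.5617, 0.0855, 0.1134]
orientation: [0.002, 0.07, 0.998, 0.0]
wrist_force: [-1.1, 1.0, 15.1]
finger_gap: 0.013
grip_force: 71.9
```

```bash
python3 - <<'E'
from h import *
say()
E
```

```text
t 12.2 tcp [0.5617 0.0855 0.1134] yawY 82.0 z [ 0.005  0.    -1.   ] F [-1.1  1.  15.1] T [ 0.22  0.34 -0.07] gap 0.013 grip 71.9 j [ 0.01  0.36 -0.19  1.02  0.    0.15]
```

Turned 61°, with almost no reaction torque. Now letting it rise gently while watching the force.

>>> carry_out(steps=[[[0,0,0.5],[0,0,-0.1],255],[[0,0,1],[0,0,-0.2],255],[[0,0,1],[0,0,-0.3],255],[[0,0,1],[0,0,-0.4],255],[[0,0,1],[0,0,-0.5],255],[[0,0,1],[0,0,-0.6],255],[[0,0,1],[0,0,-0.7],255],[[0,0,1],[0,0,-0.7],255]])

```text
clock: 13.2
tcp_pos: [0.5615, 0.0854, 0.1195]
orientation: [0.002, 0.078, 0.997, 0.0]
wrist_force: [0.7, 0.9, 8.6]
finger_gap: 0.013
grip_force: 71.1
```

```bash
python3 - <<'E'
from h import *
say()
E
```

```text
t 13.2 tcp [0.5615 0.0854 0.1195] yawY 81.0 z [ 0.004  0.    -1.   ] F [0.7 0.9 8.6] T [ 0.08 -0.06  0.02] gap 0.013 grip 71.1 j [ 0.01  0.35 -0.18  1.04  0.    0.17]
```

>>> carry_out(steps=[[[0,0,0],[0,0,-0.1],255],[[0,0,0],[0,0,-0.2],255],[[0,0,0],[0,0,-0.3],255],[[0,0,0],[0,0,-0.4],255],[[0,0,0],[0,0,-0.5],255],[[0,0,0],[0,0,-0.6],255],[[0,0,0],[0,0,-0.7],255],[[0,0,0],[0,0,-0.8],255]])

```text
clock: 14.2
tcp_pos: [0.5614, 0.0854, 0.1272]
orientation: [0.002, 0.078, 0.997, 0.0]
wrist_force: [0.8, -0.1, 7.6]
finger_gap: 0.0128
grip_force: 70.8
```

>>> carry_out(steps=[[[0,0,0],[0,0,-0.1],255],[[0,0,0],[0,0,-0.2],255],[[0,0,0],[0,0,-0.3],255],[[0,0,0],[0,0,-0.4],255],[[0,0,0],[0,0,-0.5],255],[[0,0,0],[0,0,-0.6],255],[[0,0,0],[0,0,-0.7],255],[[0,0,0],[0,0,-0.8],255]])

```text
clock: 15.2
tcp_pos: [0.5614, 0.0854, 0.1349]
orientation: [0.002, 0.078, 0.997, 0.0]
wrist_force: [1.8, 0.9, 5.2]
finger_gap: 0.0126
grip_force: 70.5
```

Now past the locked height, and the spring is still pushing (5 N). Continuing.

>>> carry_out(steps=[[[0,0,0],[0,0,-0.1],255],[[0,0,0],[0,0,-0.2],255],[[0,0,0],[0,0,-0.35],255],[[0,0,0],[0,0,-0.5],255],[[0,0,0],[0,0,-0.65],255],[[0,0,0],[0,0,-0.8],255],[[0,0,0],[0,0,-0.9],255],[[0,0,0],[0,0,-1],255]])

```text
clock: 16.2
tcp_pos: [0.5599, 0.0854, 0.1424]
orientation: [-0.001, 0.078, 0.997, 0.0]
wrist_force: [6.6, 0.9, -5.7]
finger_gap: 0.013
grip_force: 68.8
```

>>> carry_out(steps=[[[0,0,0],[0,0,-0.15],255],[[0,0,0],[0,0,-0.3],255],[[0,0,0],[0,0,-0.45],255],[[0,0,0],[0,0,-0.6],255],[[0,0,0],[0,0,-0.75],255],[[0,0,0],[0,0,-0.9],255],[[0,0,0],[0,0,-1.1],255],[[0,0,0],[0,0,-1.3],255]])

```text
clock: 17.2
tcp_pos: [0.5595, 0.0852, 0.1567]
orientation: [-0.0, 0.078, 0.997, -0.0]
wrist_force: [-0.1, 0.5, -0.1]
finger_gap: 0.0133
grip_force: 69.6
```

>>> carry_out(steps=[[[0,0,0],[0,0,-0.3],255],[[0,0,0],[0,0,-0.6],255],[[0,0,0],[0,0,-1.2],255],[[0,0,0],[0,0,-2],255],[[0,0,0],[0,0,-3],255],[[0,0,0],[0,0,-4],255],[[0,0,0],[0,0,-5],255],[[0,0,0],[0,0,-5.5],255]])

```text
clock: 18.2
tcp_pos: [0.5603, 0.0852, 0.2128]
orientation: [0.001, 0.078, 0.997, 0.0]
wrist_force: [0.1, -0.3, -2.7]
finger_gap: 0.0126
grip_force: 69.6
```

```bash
python3 - <<'E'
from h import *
say()
go([(.50,-.05,.215),(.5445,-.2191,.215),(.5445,-.2191,.08)],[81-15,81-30,81-30])
s,e=env.read_camera('side')
cv2.imwrite('pics/crop2.png',cv2.resize(s[90:250,150:310],(560,560),interpolation=cv2.INTER_CUBIC)[:,:,::-1])
E
```

```text
t 18.2 tcp [0.5603 0.0852 0.2128] yawY 81.0 z [ 0.001  0.    -1.   ] F [ 0.1 -0.3 -2.7] T [0.02 0.   0.  ] gap 0.0126 grip 69.6 j [ 0.01  0.3  -0.01  1.25  0.    0.17]
turn [ 0.02  0.06 15.  ] shift [  3.84 -14.3   -0.23]
turn [ 0.03  0.06 30.  ] shift [ -3.2  -30.31  -0.23]
turn [ 0.03  0.06 30.  ] shift [ -3.18 -30.31  13.27]
```

View pics/crop2.png

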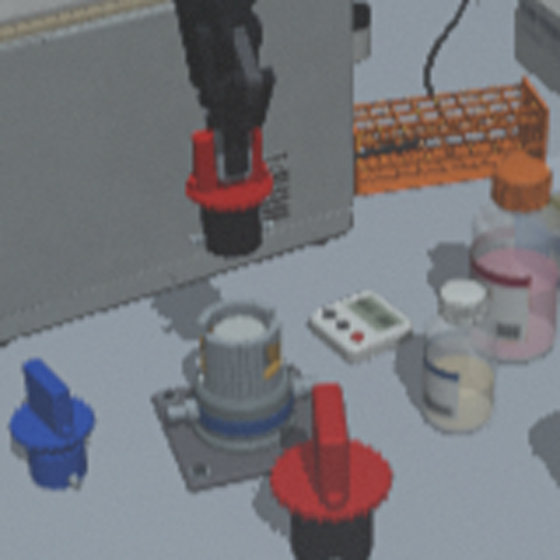

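The side view shows the cap clear of the collar, held upright at crop (230,190), with the housing open. Moving over the tray.

>>> carry_out(steps=[[[0,0,0],[-0.2,-2,0],255],[[0,0,0],[-0.6,-6,0],255],[[0,0,0],[-1.1,-10.5,0],255],[[0,0,0],[-1.6,-15,0],255],[[0,0,0],[-2.1,-19.5,0],255],[[0,0,0],[-2.5,-24,0],255],[[0,0,0],[-2.9,-28,0],255],[[0,0,0],[-3.2,-30.3,0],255]])

```text
clock: 19.25
tcp_pos: [0.5432, -0.2216, 0.2112]
orientation: [-0.0, 0.08, 0.997, 0.0]
wrist_force: [-1.2, 0.6, -1.6]
finger_gap: 0.013
grip_force: 69.7
```

>>> carry_out(steps=[[[0,0,0],[0,0,1],255],[[0,0,0],[0,0,3],255],[[0,0,0],[0,0,5],255],[[0,0,0],[0,0,7.5],255],[[0,0,0],[0,0,10],255],[[0,0,0],[0,0,12],255],[[0,0,0],[0,0,13],255],[[0,0,0],[0,0,13],255]])

```text
clock: 20.25
tcp_pos: [0.5437, -0.2179, 0.081]
orientation: [-0.001, 0.078, 0.997, 0.001]
wrist_force: [0.9, 0.2, -1.0]
finger_gap: 0.0127
grip_force: 69.6
```

```bash
python3 - <<'E'
from h import *
say()
s,e=env.read_camera('side')
cv2.imwrite('pics/crop3.png',cv2.resize(s[200:340,210:350],(560,560),interpolation=cv2.INTER_CUBIC)[:,:,::-1])
E
```

```text
t 20.25 tcp [ 0.5437 -0.2179  0.081 ] yawY 81.1 z [-0.002  0.001 -1.   ] F [ 0.9  0.2 -1. ] T [-0.01 -0.05 -0.04] gap 0.0127 grip 69.6 j [-0.52  0.42 -0.18  0.97  0.   -0.36]
```

View pics/crop3.png

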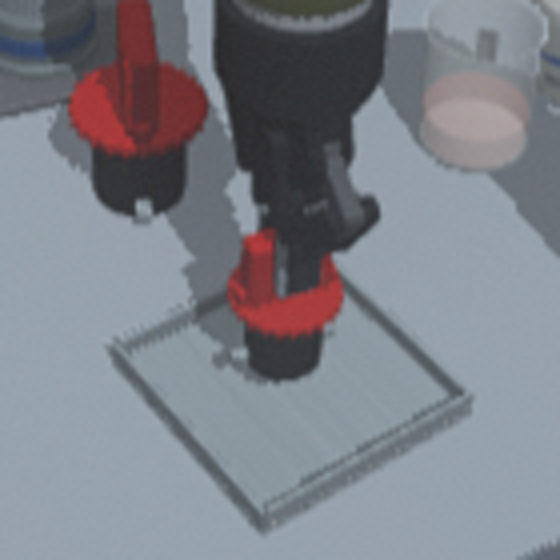

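The cap hangs upright above the tray's middle, crop (285,360), about 2 cm up. Lowering slowly until it touches.

>>> carry_out(steps=[[[0,0,0],[0,0,0.4],255],[[0,0,0],[0,0,0.8],255],[[0,0,0],[0,0,1.2],255],[[0,0,0],[0,0,1.5],255],[[0,0,0],[0,0,1.7],255],[[0,0,0],[0,0,1.8],255],[[0,0,0],[0,0,1.9],255],[[0,0,0],[0,0,1.9],255]])

```text
clock: 21.3
tcp_pos: [0.5442, -0.219, 0.0628]
orientation: [-0.0, 0.078, 0.997, 0.0]
wrist_force: [0.5, 0.8, -0.7]
finger_gap: 0.013
grip_force: 69.6
```

>>> carry_out(steps=[[[0,0,0],[0,0,0.05],255],[[0,0,0],[0,0,0.1],255],[[0,0,0],[0,0,0.15],255],[[0,0,0],[0,0,0.2],255],[[0,0,0],[0,0,0.25],255],[[0,0,0],[0,0,0.3],255],[[0,0,0],[0,0,0.3],255],[[0,0,0],[0,0,0.3],255]])

```text
clock: 22.3
tcp_pos: [0.5442, -0.219, 0.0598]
orientation: [0.0, 0.078, 0.997, 0.0]
wrist_force: [-0.5, -0.7, -1.0]
finger_gap: 0.0133
grip_force: 69.6
```

>>> carry_out(steps=[[[0,0,0],[0,0,0.05],255],[[0,0,0],[0,0,0.1],255],[[0,0,0],[0,0,0.15],255],[[0,0,0],[0,0,0.2],255],[[0,0,0],[0,0,0.25],255],[[0,0,0],[0,0,0.3],255],[[0,0,0],[0,0,0.3],255],[[0,0,0],[0,0,0.3],255]])

```text
clock: 23.3
tcp_pos: [0.5444, -0.219, 0.058]
orientation: [0.0, 0.078, 0.997, -0.0]
wrist_force: [-3.2, 2.3, 7.1]
finger_gap: 0.0131
grip_force: 71.2
```

```bash
python3 - <<'E'
from h import *
say()
E
```

```text
t 23.3 tcp [ 0.5444 -0.219   0.058 ] yawY 81.0 z [ 0.001 -0.    -1.   ] F [-3.2  2.3  7.1] T [0.36 0.66 0.03] gap 0.0131 grip 71.2 j [-0.52  0.44 -0.21  0.92  0.   -0.36]
```

Touched down (7 N). Easing off, opening and then rising.

>>> carry_out(steps=[[[0,0,0],[0,0,-0.1],255],[[0,0,0],[0,0,-0.1],255],[[0,0,0],[0,0,-0.1],200],[[0,0,0],[0,0,-0.1],150],[[0,0,0],[0,0,-0.1],80],[[0,0,0],[0,0,-0.1],40],[[0,0,0],[0,0,-0.1],0],[[0,0,0],[0,0,-0.1],0]], force=20)

```text
clock: 24.3
tcp_pos: [0.5442, -0.219, 0.0578]
orientation: [0.0, 0.078, 0.997, 0.0]
wrist_force: [1.1, -0.2, 0.3]
finger_gap: 0.0853
grip_force: 0.0
```

>>> carry_out(steps=[[[0,0,0],[0,0,0],0],[[0,0,0],[0,0,-0.5],0],[[0,0,0],[0,0,-1.5],0],[[0,0,0],[0,0,-3.5],0],[[0,0,0],[0,0,-6],0],[[0,0,0],[0,0,-9],0],[[0,0,0],[0,0,-12],0],[[0,0,0],[0,0,-14],0]])

```text
clock: 25.3
tcp_pos: [0.5448, -0.2193, 0.2005]
orientation: [0.001, 0.078, 0.997, -0.001]
wrist_force: [-0.1, -1.0, -0.4]
finger_gap: 0.0854
grip_force: 0.0
```

```bash
python3 - <<'E'
from h import *
say()
t,d=env.read_camera('top');s,e=env.read_camera('side')
a=cv2.resize(t[100:300,150:400],(400,320));b=cv2.resize(s[140:340,170:370],(400,400))
b=b[:320] if 0 else cv2.resize(b,(320,320))
cv2.imwrite('pics/end.png',np.hstack([a,b])[:,:,::-1])
im=s.astype(int);r,g,bb=im[...,0],im[...,1],im[...,2]
c=env.get_calibration('side')
vs,us=np.nonzero((r>90)&(r>2.2*g)&(r>2.2*bb)&(e>.3))
P=np.array([cast(c,u,v,depth=e[v,u]) for u,v in zip(us,vs)]);P=P[(abs(P[:,0]-.545)<.07)&(abs(P[:,1]+.22)<.07)]
f=P[P[:,2]<.06];print(len(P),np.percentile(P[:,2],[2,50,98]),cv2.minEnclosingCircle((f[:,:2]*1000).astype(np.float32)))
E
```

```text
t 25.3 tcp [ 0.5448 -0.2193  0.2005] yawY 81.0 z [ 0.003 -0.001 -1.   ] F [-0.1 -1.  -0.4] T [ 0.02  0.   -0.  ] gap 0.0854 grip 0.0 j [-0.52  0.34  0.01  1.24  0.   -0.36]
295 [0.04602314 0.0495472  0.08795742] ((541.0062866210938, -222.18521118164062), 26.261913299560547)
```

View pics/end.png

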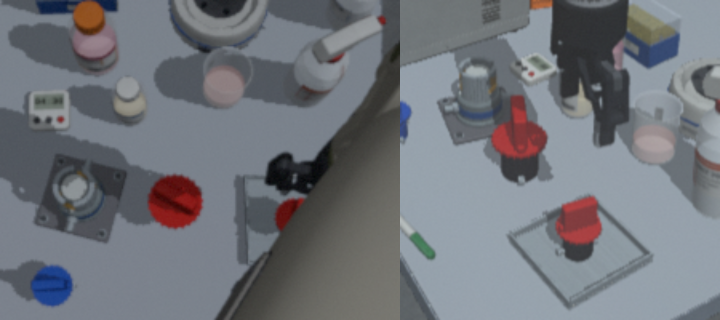

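The final pictures show the cap standing upright near the middle of the tray (side crop at (578,230)). The housing is open, the beaker, bottle and timer are in place, and the gripper is clear. Handing in.

```bash
python3 -c "
from workcell import env
print(env.hand_in())"
```

```text
the job is handed in; nothing more can be done
None
```

I opened the filter housing and handed the job in at about 25 s: the cap stands upright near the middle of the tray, released, and the beaker, serum bottle and timer looked unmoved in the last pictures.

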